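# Set a cordless drill-driver ready for drilling

## Task

Set the cordless drill-driver that lies on the bench ready for drilling, using only a fingertip: push its direction button fully in (forward), and turn the knurled clutch ring by stroking it until the long white mark across the ring has clicked in at the white arrow on the housing. Do not grip or lift the driver, do not turn the chuck, leave the driver lying where it is and leave the other things on the bench alone.

Things in the scene. Friction and masses are not known exactly. Their poses are not given: they have to be found in the camera images.
- driver: Cordless drill-driver, 1.2 kg, grey and black, lying loose on its right side. Origin on the bench under the middle of the clutch ring; x axis level along the barrel to the bit (tip at +117 mm, motor's back at -167 mm), y level towards the handle (battery y = 154 to 200, x = -149 to -31 mm), z up. Barrel axis 37 mm up; motor housing 74 mm thick at x < -55 mm, nose 55 mm with a white arrow on top.
- clutch_ring (a joint): Grippy knurled black ring, 62 mm across, 26 mm wide, round the barrel; 16 clicks a turn (0.393 rad, 12 mm at the rim, 1.5 N there leaves a click); let go between clicks it springs into the nearer. Rad: 0 with the long white mark on top at the arrow; starts 1 to 3 clicks below 0 (mark on the handle's side), grows as its top moves away from the handle (driver's -y). It can be turned past 0.
- ring_top (a point): Point on top of the clutch ring, in the middle of its width, 68 mm above the bench; it does not turn with the ring; axes as the driver's.
- direction_button (a joint): Round black push-through direction button, 17 mm in diameter, standing out of the driver's upper flank above the trigger. Value in m: 0 fully out (7.5 mm proud), 0.005 fully in; moves straight down under about 3 N and stays where it is left.
- button_face (a point): Middle of the direction button's upper face as it is when fully out, 68.5 mm above the bench, at x = -68, y = +47 mm in the driver's frame; axes as the driver's. The flank round it is 61 mm above the bench.
- chuck (a joint): Black chuck with the drill bit, in front of the clutch ring, 45 mm in diameter (its top 59.5 mm above the bench, x = +15 to +58 mm); value in rad, 0 at the start; to be left alone.
- bracket: Galvanised angle bracket 30x40x40 mm, loose bystander on the bench; origin under its middle.
- washer_jar: White jar with a red lid, 60 mm in diameter, 78 mm high, loose bystander; origin under its middle.
- tape_measure: Yellow and black tape measure 32x77x68 mm standing on the bench, loose bystander; origin under its middle.
- hex_bolt: Steel hex bolt 61 mm high standing on its head, loose bystander; origin under its middle.

How it is judged:
By the outcome, as a careful person would: the job done as asked, in the order asked, and still so for the second after the job is handed in, with the robot touching nothing.
It also fails if it takes over 45 s, if anything falls off the work surface, if the arm or the gripper's body presses on something with over 40 N, if the wrist force passes 120 N, or if a joint passes its speed limit or range.

## Robot

A 7-joint arm with a two-finger parallel gripper is mounted at the origin on the work surface; the furniture and walls round the work are solid. World frame = base frame: x ahead of the robot, y to its left, z up, the work surface at z = 0. Lengths are in m, angles in rad, forces in N, time in s.
With the tool pointing down it reaches from about 0.4 to 0.85 m from the base axis. Payload 4.5 kg.
Tool frame: the origin (TCP) lies between the finger pads; the fingertips stand 14 mm ahead of it and the grasp point (between the pads) lies 5 mm behind it; z points along the fingers, y is the direction in which the jaws open and shut (so a half turn about z gives the same grasp; the last joint's range is limited). The gripper opens to 85 mm and grips with 20 to 120 N. Pads are 22 mm wide; open, the fingers measure 114 mm over their backs; the gripper's body (76 mm by 85 mm) begins 54 mm behind the grasp point. The pads swing forward as they close: fully open they stand 13 mm farther back than shut.
Start: joints at [-1.241, 0.689, -0.195, 1.565, 0.157, 0.902, -0.215], TCP at [0.182, 0.598, 0.22] pointing down, gripper open.
Joint ranges: [-3.01, 3.01], [-0.46, 2.08], [-1.47, 1.51], [0.13, 2.56], [-1, 4.14], [0.04, 2.09], [-2.66, 2.66]. Speed limits (rad/s): [2.57, 2.57, 3.14, 3.14, 3.14, 3.14, 3.14].

## Interface

Orientations are given as a rotation vector (axis times angle).
In Python, from cell import sensors, imaging, workorder gives the robot as it stands. The module is installed in compiled form; this text tells all that it offers.
- The arm moves only by the shell command python3 -m handwheel 'ROWS' [FORCE]. ROWS is a JSON object of lists of equal length, an entry for each row: "dp": the shift along the tool's x, y, z in units of 30 mm (1.0 is 30 mm), a list of three; "dr": the turn, a rotation vector about the tool's x, y, z in units of 6 degrees (1.0 is 6 degrees), a list of three; "fingers": the gripper command: -1 is shut, 1 is fully open, values between are in proportion. A call has 1 to 20 rows; each row is the pose to reach, as a shift and turn from the pose commanded when the call began, along the tool's axes at that moment; what a row does not reach only later rows make up. A row lasts 1/8 s, in which the tool goes at most 62.5 mm and 10.7 degrees, less where a joint would pass 70% of its speed; a pose out of reach is approached as far as the arm can. A call with a gripper value outside its range is refused whole. The fingers move at their own pace and stop on an object; FORCE is the grip in N (left out, the last holds). Time passes only in rows, so rows that repeat a pose let the fingers close. It gives the time, the measured TCP pose, the force and the opening at its end, in the units of the state.
- sensors.get_state(): the state, without advancing time (a new reading comes with each control period).
- imaging.get_image(name): name is "side" or "top"; returns a dict with "pixels" (420x560x3 uint8, blue, green, red), "mtx" (3x3 intrinsics, pixels), "k1" (the pictures are not rectified: a ray, as slopes to the right and down, at radius r is drawn at 1 + k1 r^2 times it, then the intrinsics apply), "R" (3x3) and "t" (3): a world point X has camera coordinates R X + t. Camera axes: x right, y down, z forward; pixel columns grow to the right and rows downward; lengths in m; the calibration is good to about 2 mm. A picture is of the moment at which its call begins. There is no depth.
- workorder.sign_off(): hands the job in, once; it reports no verdict.
The state is a dict: "t": time; "joints": joint angles; "joint_vel": joint speeds; "tau": joint torques, N m; "tool_pos": TCP position; "ee_rot": TCP orientation; "force": force on the tool from outside, world axes, zero at the start; "torque": the same for the moment, N m; "finger_gap": finger opening in m.
Only numpy, scipy, OpenCV 4.12 (cv2) and the standard library are available. Lean on these libraries where they do the work, as an engineer would, in place of code of your own. Each camera call takes 0.05 s, during which the arm holds its last target.

## Working session

There is one attempt and no reset: what is moved stays moved. The work goes in short steps, Python scripts to look and compute and a shell command to move; the robot and the scene stay as the last step left them, time stands still between calls to the robot, and variables do not carry over. Pictures are saved under pics/ and viewed, and the job is handed in when it is done.

```bash
mkdir -p pics; python3 - <<'E'
from cell import sensors, imaging
import cv2,json,numpy as np
s=sensors.get_state();print(s)
for n in("side","top"):
    d=imaging.get_image(n);cv2.imwrite(f"pics/{n}0.png",d["pixels"]);np.savez(f"pics/{n}0.npz",**d)
    print(n,d["mtx"],d["k1"],d["R"],d["t"])
E
```

```text
{'t': 0.0, 'joints': array([-1.24120505,  0.6900178 , -0.19449383,  1.56637955,  0.15729275,
        0.90246522, -0.215111  ]), 'joint_vel': array([ 0.00135571,  0.00090322,  0.00118126, -0.00079447, -0.00116865,
        0.00152395, -0.00014181]), 'tau': array([ 6.03560056e-04, -5.39604986e+01, -1.26635425e+00, -1.58542997e+01,
        9.01378779e-03,  9.69167770e-03, -6.04672834e-06]), 'tool_pos': array([0.18204457, 0.59718724, 0.21915298]), 'ee_rot': array([-4.62825282e-01, -3.10716976e+00,  2.94494565e-03]), 'force': array([ 1.37940629, -0.66561397, -0.21587871]), 'torque': array([-0.01313753, -0.03725143,  0.05458374]), 'finger_gap': 0.085486325156075}
side [[518.12628824   0.         277.77379125]
 [  0.         518.12628824 206.71025079]
 [  0.           0.           1.        ]] -0.10522359541996502 [[ 0.82028417 -0.57181246  0.01282161]
 [-0.28646103 -0.43013431 -0.85611013]
 [ 0.49504945  0.6985807  -0.51663435]] [-0.40127922  0.1432689   1.15156825]
top [[436.27171233   0.         279.91436397]
 [  0.         436.27171233 209.77618987]
 [  0.           0.           1.        ]] -0.023482226061483317 [[-0.00674918 -0.99993931 -0.00870809]
 [-0.99755079  0.00733882 -0.06955978]
 [ 0.06961947  0.00821729 -0.99753978]] [-0.07529898  0.44944242  1.12313027]
```

View pics/side0.png

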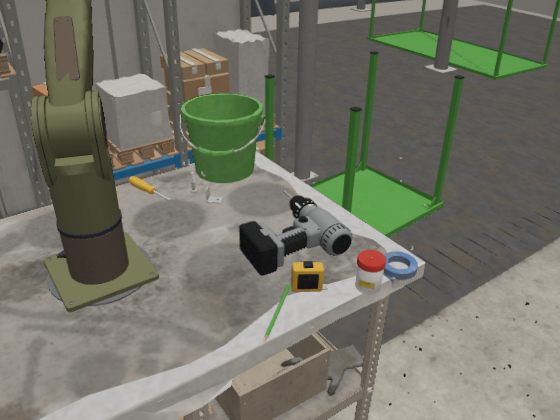

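View pics/top0.png

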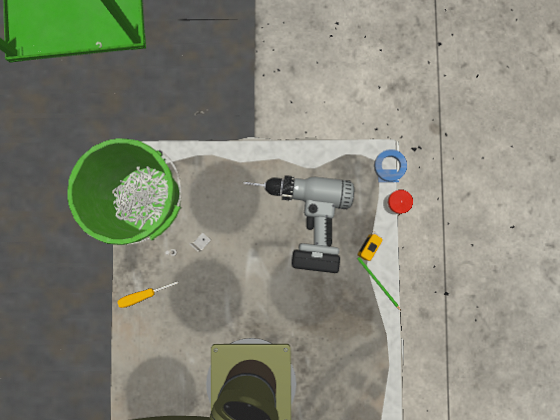

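```bash
python3 - <<'E'
import cv2
a=cv2.imread("pics/top0.png");cv2.imwrite("pics/top0c.png",cv2.resize(a[165:285,235:365],None,fx=6,fy=5,interpolation=cv2.INTER_CUBIC)[:600])
cv2.imwrite("pics/top0d.png",cv2.resize(a[168:228,240:340],None,fx=8,fy=8,interpolation=cv2.INTER_CUBIC))
b=cv2.imread("pics/side0.png");cv2.imwrite("pics/side0c.png",cv2.resize(b[185:275,235:360],None,fx=6,fy=6,interpolation=cv2.INTER_CUBIC))
E
```

```text
(no output)
```

View pics/top0d.png

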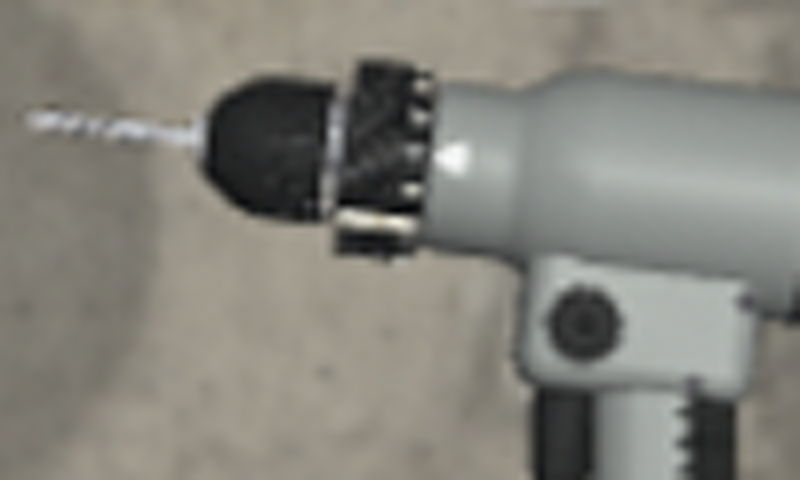

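View pics/side0c.png

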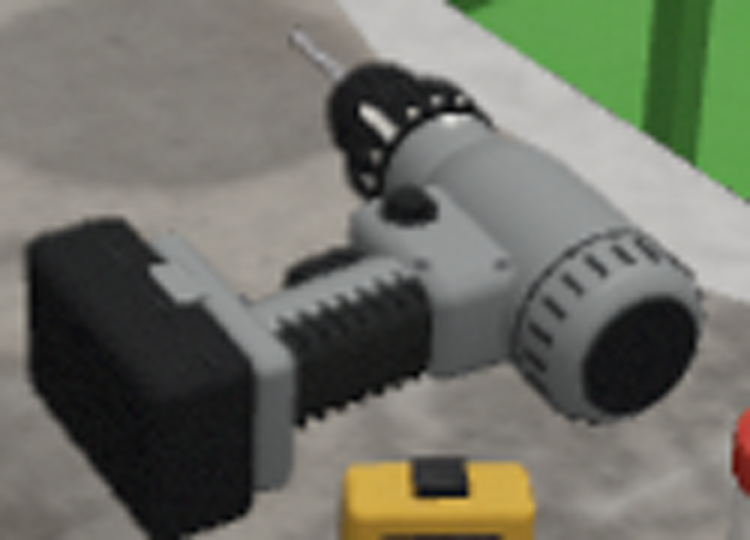

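```bash
cat > h.py <<'E'
import numpy as np,cv2
from scipy.optimize import least_squares
from scipy.spatial.transform import Rotation as Ro
def load(n,i=0): return dict(np.load(f"pics/{n}{i}.npz"))
def proj(d,X):
    c=np.atleast_2d(X)@d["R"].T+d["t"]; s=c[:,:2]/c[:,2:]; r2=(s**2).sum(1,keepdims=True)
    s=s*(1+d["k1"]*r2); return s*d["mtx"][0,0]+d["mtx"][:2,2]
def ray(d,uv,z):
    # world point at height z
    s0=(np.array(uv)-d["mtx"][:2,2])/d["mtx"][0,0]; s=s0.copy()
    for _ in range(20): s=s0/(1+d["k1"]*(s**2).sum())
    v=d["R"].T@np.r_[s,1]; c=-d["R"].T@d["t"]; return c+v*(z-c[2])/v[2]
def D(p,X):
    X=np.atleast_2d(X);c,s=np.cos(p[2]),np.sin(p[2])
    return np.c_[p[0]+c*X[:,0]-s*X[:,1],p[1]+s*X[:,0]+c*X[:,1],X[:,2]]
E
python3 - <<'E'
from h import *
t=load("top");s=load("side")
zo=lambda x,y:np.array([240+(x+.5)/8-.5,168+(y+.5)/8-.5])
zs=lambda x,y:np.array([235+(x+.5)/6-.5,185+(y+.5)/6-.5])
# driver pts ; x to bit
Xt=np.array([[-.068,.047,.0685],[.117,0,.037]]);ut=np.array([zo(585,323),zo(30,118)])
Xs=np.array([[-.068,.047,.0685],[.117,0,.037]]);us=np.array([zs(410,205),zs(293,35)])
f=lambda p:np.r_[(proj(t,D(p,Xt))-ut).ravel(),(proj(s,D(p,Xs))-us).ravel()]
ft=lambda p:(proj(t,D(p,Xt))-ut).ravel()
for g in(ft,f):
    b=min((least_squares(g,[.55,0,y0]) for y0 in(0,1.5,3,-1.5)),key=lambda r:r.cost)
    print(b.x,np.degrees(b.x[2]),b.fun.round(1))
p=b.x
print("button",D(p,[[-.068,.047,.0685]]),"ring",D(p,[[0,0,.068]]))
for k in range(-4,2):
  th=k*np.pi/8
  P=[[x,-.031*np.sin(th),.037+.031*np.cos(th)] for x in(-.013,.013)]
  a=(proj(t,D(p,P))-[240,168]+.5)*8-.5;e=(proj(s,D(p,P))-[235,185]+.5)*6-.5
  print(k,a.round().tolist(),e.round().tolist())
for n in ("top",):
  print("arrow", ((proj(t,D(p,[[-.02,0,.0645]]))-[240,168]+.5)*8-.5).round())
print("jar",ray(t,[400,202],.078),"tape",ray(t,[372,246],.068),"bolt",ray(t,[170,252],.06),"brk",ray(t,[201,242],.03))
E
```

```text
[ 0.50420881 -0.09997595  1.44123203] 82.57651275316657 [ 0.4  0.1 -0.4 -0.1]
[ 0.50351753 -0.10040991  1.44069434] 82.54570540441306 [ 0.5  0.4 -0.2  0.1  0.1 -1.1  0.2  0.1]
button [[ 0.44809274 -0.16173766  0.0685    ]] ring [[ 0.50351753 -0.10040991  0.068     ]]
-4 [[418.0, 263.0], [337.0, 253.0]] [[375.0, 190.0], [345.0, 160.0]]
-3 [[420.0, 252.0], [338.0, 242.0]] [[381.0, 164.0], [351.0, 135.0]]
-2 [[423.0, 228.0], [341.0, 218.0]] [[396.0, 140.0], [365.0, 111.0]]
-1 [[427.0, 194.0], [344.0, 184.0]] [[418.0, 120.0], [387.0, 91.0]]
0 [[432.0, 156.0], [349.0, 146.0]] [[443.0, 109.0], [412.0, 80.0]]
1 [[436.0, 120.0], [354.0, 109.0]] [[467.0, 107.0], [436.0, 79.0]]
arrow [[454. 160.]]
jar [ 0.46157668 -0.37537299  0.078     ] tape [ 0.3537668  -0.30598683  0.068     ] bolt [0.34200012 0.19664199 0.06      ] brk [0.36638805 0.12469846 0.03      ]
```

```bash
python3 - <<'E'
from h import *
t=load("top");s=load("side")
for z in(.15,.2,.25,.3,.35): print(z,ray(t,[125,190],z).round(3),ray(s,[222,113],z).round(3), ray(t,[180,190],z).round(3))
r=Ro.from_rotvec([-.4628,-3.10717,.002945]).as_matrix();print(r.round(3))
p=[.5035,-.1004,1.4407]
dx=np.array([np.cos(p[2]),np.sin(p[2]),0])
for sgn in(1,-1):
  zt=np.array([0,0,-1.]);xt=sgn*dx;yt=np.cross(zt,xt);T=np.c_[xt,yt,zt]
  print(sgn,"dr units",np.degrees(Ro.from_matrix(r.T@T).as_rotvec())/6, Ro.from_matrix(T).as_rotvec())
for q in([.182,.597,.45],[.33,.35,.45],[.448,-.162,.3],[.448,-.162,.1]): print(q,(r.T@(np.array(q)-[.18204,.59719,.21915])/.03).round(2))
E
```

```text
0.15 [0.488 0.28  0.15 ] [0.524 0.353 0.15 ] [0.487 0.151 0.15 ]
0.2 [0.482 0.261 0.2  ] [0.461 0.237 0.2  ] [0.481 0.139 0.2  ]
0.25 [0.476 0.243 0.25 ] [0.398 0.121 0.25 ] [0.475 0.128 0.25 ]
0.3 [0.47  0.225 0.3  ] [0.335 0.006 0.3  ] [0.469 0.116 0.3  ]
0.35 [0.464 0.206 0.35 ] [ 0.272 -0.11   0.35 ] [0.464 0.104 0.35 ]
[[-0.957  0.291 -0.   ]
 [ 0.291  0.957 -0.002]
 [-0.    -0.002 -1.   ]]
1 dr units [-0.01396703  0.01364262 13.4184289 ] [2.36114218 2.07234457 0.        ]
-1 dr units [-1.42745355e-02 -1.46139746e-02 -1.65815614e+01] [ 2.07234457 -2.36114218 -0.        ]
[0.182, 0.597, 0.45] [-0.   -0.02 -7.69]
[0.33, 0.35, 0.45] [-7.12 -6.46 -7.68]
[0.448, -0.162, 0.3] [-15.86 -21.63  -2.65]
[0.448, -0.162, 0.1] [-15.85 -21.62   4.01]
```

```bash
python3 -m handwheel '{"dp":[[0,0,-1.5],[0,0,-3],[0,0,-4],[-1.5,-1.2,-4],[-3,-2.4,-4],[-4.5,-3.5,-4],[-6,-4.6,-4],[-7.5,-5.7,-4],[-9,-6.9,-4],[-10.8,-8.1,-4],[-11.4,-9.7,-4],[-12,-11.3,-4],[-12.6,-12.9,-4],[-13.2,-14.5,-4],[-13.8,-16.1,-4],[-14.4,-17.7,-4],[-15,-19.3,-4],[-15.6,-20.9,-4],[-15.9,-21.6,-4],[-15.9,-21.6,-4]],"dr":[[0,0,0],[0,0,0],[0,0,0],[0,0,0.9],[0,0,1.8],[0,0,2.7],[0,0,3.6],[0,0,4.5],[0,0,5.4],[0,0,6.3],[0,0,7.2],[0,0,8.1],[0,0,9],[0,0,9.9],[0,0,10.8],[0,0,11.7],[0,0,12.5],[0,0,13.2],[0,0,13.4],[0,0,13.4]],"fingers":[-1,-1,-1,-1,-1,-1,-1,-1,-1,-1,-1,-1,-1,-1,-1,-1,-1,-1,-1,-1]}' 20
python3 -c "
from cell import sensors;s=sensors.get_state();print(s)"
```

```text
t: 2.6
tool_pos: [0.4491, -0.1627, 0.3397]
ee_rot: [-2.363, -2.07, 0.001]
force: [0.7, -0.1, 0.7]
finger_gap: 0.0005
{'t': 2.6, 'joints': array([ 0.04037821,  0.35473195,  0.30303663,  1.83063153, -0.12465317,
        0.97528   ,  0.26376155]), 'joint_vel': array([-0.04353271, -0.01245434, -0.05083568,  0.02135667, -0.01260811,
        0.00578602, -0.01083838]), 'tau': array([  1.40231173, -35.93406558,   3.5188479 , -17.10412323,
         0.16623443,  -0.07082029,   0.1092645 ]), 'tool_pos': array([ 0.44907595, -0.16269627,  0.33968906]), 'ee_rot': array([-2.36310947e+00, -2.06999448e+00,  1.38677913e-03]), 'force': array([ 0.6589292 , -0.05296572,  0.66856718]), 'torque': array([-0.00466181,  0.02445447, -0.01662892]), 'finger_gap': 0.0004920702880147741}
```

```bash
python3 -m handwheel '{"dp":[[0,0,1.5],[0,0,3],[0,0,4.5],[0,0,6],[0,0,7],[0,0,7.8],[0,0,8],[0,0,8]],"dr":[[0,0,0],[0,0,0],[0,0,0],[0,0,0],[0,0,0],[0,0,0],[0,0,0],[0,0,0]],"fingers":[-1,-1,-1,-1,-1,-1,-1,-1]}'
cat > shot.py <<'E'
import sys;from h import *;from cell import imaging,sensors
i=sys.argv[1]
for n,(x,y,w,h,f) in {"top":(240,150,110,75,7),"side":(230,175,130,95,6)}.items():
    d=imaging.get_image(n);np.savez(f"pics/{n}{i}.npz",**d);cv2.imwrite(f"pics/{n}{i}.png",cv2.resize(d["pixels"][y:y+h,x:x+w],None,fx=f,fy=f,interpolation=cv2.INTER_CUBIC))
s=sensors.get_state();print(s["t"],s["tool_pos"],s["force"])
E
python3 shot.py 1
```

```text
t: 3.6
tool_pos: [0.4498, -0.1601, 0.1002]
ee_rot: [-2.357, -2.076, -0.001]
force: [-0.1, 0.2, 0.3]
finger_gap: 0.0001
3.7 [ 0.45023065 -0.16072487  0.10081318] [ 0.55432692 -0.16907149 -0.65237194]
```

View pics/side1.png

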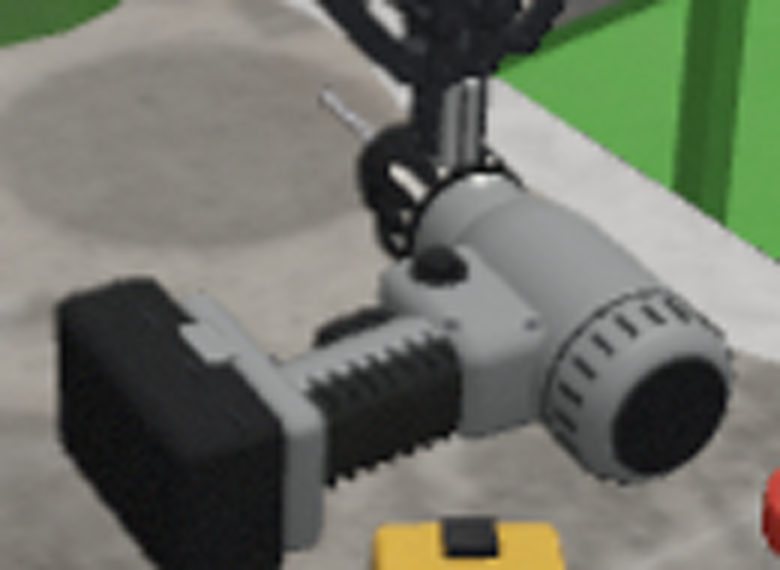

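View pics/top1.png

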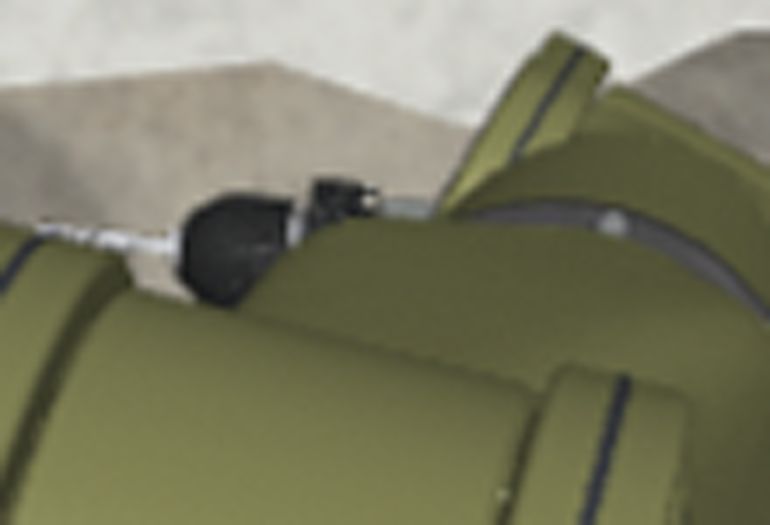

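```bash
python3 - <<'E'
from h import *
s=load("side",1)
P=[[.4502,-.1607,z] for z in(.0868,.0685,.1008)]+[[.5035,-.1004,.068]]
print(((proj(s,P)-[230,175]+.5)*6-.5).round())
p=[.5035,-.1004,1.4407]
for sx in(-1,1):
  for sy in(-1,1): print(sx,sy,((proj(s,D([.4502,-.1607,1.4407],[[.011*sx,.0145*sy,.0868]]))-[230,175]+.5)*6-.5).round())
E
```

```text
[[445. 216.]
 [443. 256.]
 [446. 185.]
 [457. 154.]]
-1 -1 [[491. 221.]]
-1 1 [[427. 238.]]
1 -1 [[463. 195.]]
1 1 [[399. 211.]]
```

```bash
python3 - <<'E'
from h import *
s=load("side",1);a=s["pixels"]
cv2.imwrite("pics/side1b.png",cv2.resize(a[125:225,255:355],None,fx=6,fy=6,interpolation=cv2.INTER_CUBIC))
cv2.imwrite("pics/side1f.png",a)
E
```

```text
(no output)
```

View pics/side1b.png

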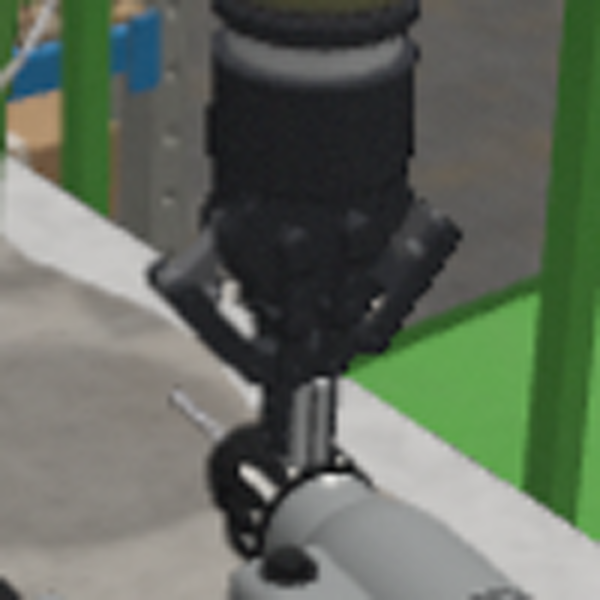

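View pics/side1f.png

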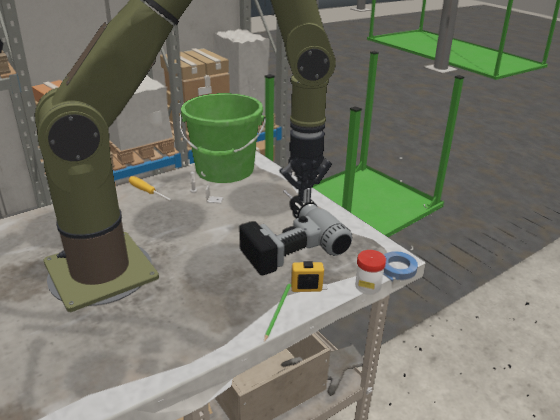

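```bash
python3 - <<'E'
from h import *
s=load("side",1)
for uv in ([307,202.3],[301,199],[309.5,202]):
  for z in(.0868,.1,.12): print(uv,z,ray(s,uv,z).round(4))
# gripper body bottom: TCP-ish points along the tool axis
for b in (-.0868+.1008,.005,.059,.1):pass
t=np.array([.4502,-.1607,0])
for z in (.0868,.1008,.1598,.2,.25): print(z,((proj(s,[t+[0,0,z]])-[255,125]+.5)*6-.5).round())
E
```

```text
[307, 202.3] 0.0868 [ 0.48   -0.1346  0.0868]
[307, 202.3] 0.1 [ 0.4659 -0.152   0.1   ]
[307, 202.3] 0.12 [ 0.4445 -0.1783  0.12  ]
[301, 199] 0.0868 [ 0.4775 -0.1139  0.0868]
[301, 199] 0.1 [ 0.4634 -0.1318  0.1   ]
[301, 199] 0.12 [ 0.4421 -0.1588  0.12  ]
[309.5, 202] 0.0868 [ 0.4859 -0.1368  0.0868]
[309.5, 202] 0.1 [ 0.4717 -0.1542  0.1   ]
[309.5, 202] 0.12 [ 0.4501 -0.1805  0.12  ]
0.0868 [[295. 516.]]
0.1008 [[296. 485.]]
0.1598 [[302. 352.]]
0.2 [[307. 257.]]
0.25 [[312. 135.]]
```

```bash
python3 - <<'E'
from h import *
t=load("top",1);cv2.imwrite("pics/top1f.png",t["pixels"])
for z in (.0868,.2,.3,.4): print(z,proj(t,[[.4502,-.1607,z]]).round(1),proj(load("side",1),[[.4502,-.1607,z]]).round(1))
E
```

```text
0.0868 [[313.3 207. ]] [[303.7 210.6]]
0.2 [[316.8 203. ]] [[305.7 167.5]]
0.3 [[320.6 198.7]] [[307.5 125.8]]
0.4 [[325.5 193.2]] [[309.5  80.4]]
```

View pics/top1f.png

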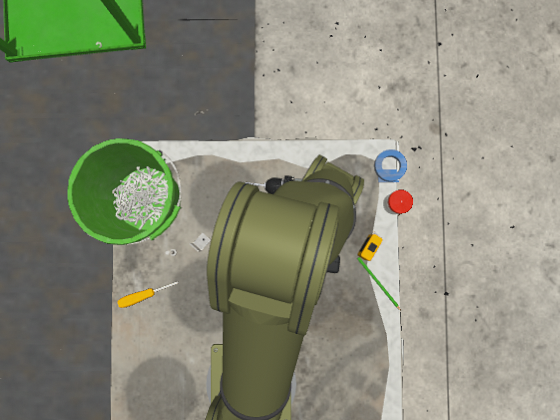

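```bash
python3 -m handwheel '{"dp":[[0,0,0.2],[0,0,0.4],[0,0,0.4],[0,0,0.4]],"dr":[[0,0,0],[0,0,0],[0,0,0],[0,0,0]],"fingers":[-1,-1,-1,-1]}'
sed -i 's/"side":(230,175,130,95,6)/"side":(255,150,100,75,8)/' shot.py
python3 shot.py 2
```

```text
t: 4.2
tool_pos: [0.4495, -0.1611, 0.0879]
ee_rot: [-2.359, -2.074, 0.0]
force: [-0.2, 0.4, 0.4]
finger_gap: -0.0001
4.3 [ 0.44961302 -0.16104267  0.08802994] [ 0.16570667 -0.08408964  0.7496563 ]
```

View pics/side2.png

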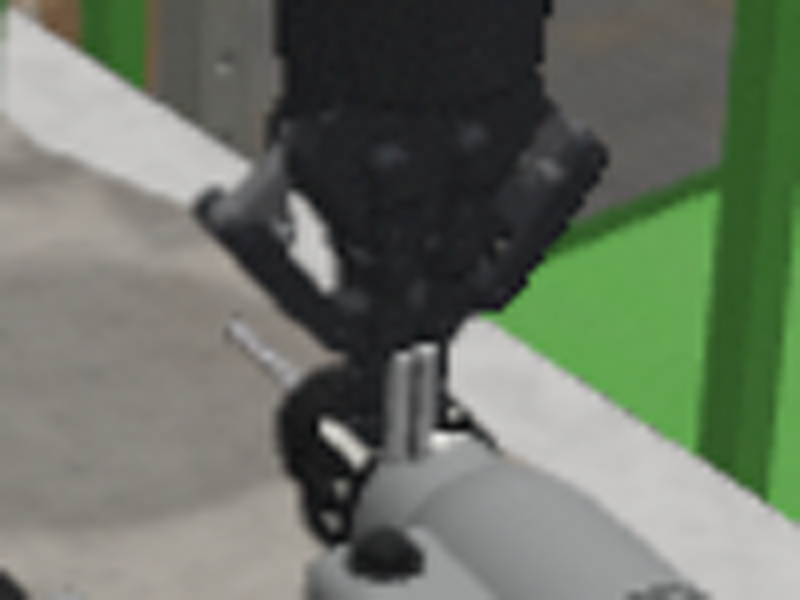

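```bash
python3 -m handwheel '{"dp":[[0,0,0.1],[0,0,0.2],[0,0,0.25],[0,0,0.25]],"dr":[[0,0,0],[0,0,0],[0,0,0],[0,0,0]],"fingers":[-1,-1,-1,-1]}'
python3 shot.py 3
```

```text
t: 4.8
tool_pos: [0.4495, -0.161, 0.0803]
ee_rot: [-2.359, -2.074, 0.0]
force: [-1.6, -0.3, 0.1]
finger_gap: 0.0001
4.9 [ 0.44958798 -0.16102077  0.08044893] [ 0.04481599 -0.04523048  0.46973249]
```

View pics/side3.png

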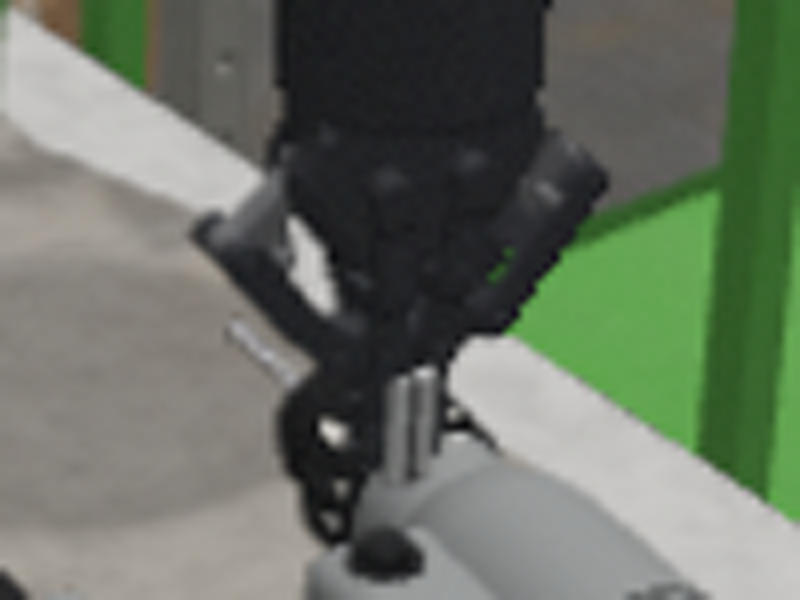

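```bash
python3 -m handwheel '{"dp":[[0,0,0.1],[0,0,0.2],[0,0,0.2]],"dr":[[0,0,0],[0,0,0],[0,0,0]],"fingers":[-1,-1,-1]}'
python3 -m handwheel '{"dp":[[0,0,0.1],[0,0,0.1],[0,0,0.1]],"dr":[[0,0,0],[0,0,0],[0,0,0]],"fingers":[-1,-1,-1]}'
python3 shot.py 4
```

```text
t: 5.28
tool_pos: [0.4494, -0.1609, 0.0742]
ee_rot: [-2.359, -2.074, 0.0]
force: [0.6, -0.2, -0.3]
finger_gap: 0.0002
t: 5.65
tool_pos: [0.4496, -0.161, 0.0715]
ee_rot: [-2.359, -2.075, -0.0]
force: [0.3, 0.2, 0.0]
finger_gap: 0.0002
5.75 [ 0.4496265  -0.1610107   0.07151812] [-0.9414251   0.5267959  -0.19483525]
```

View pics/side4.png

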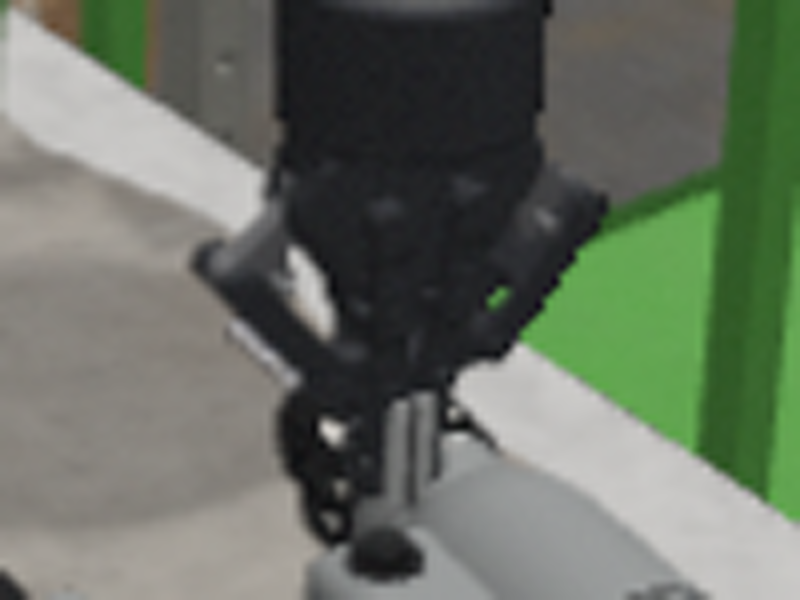

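```bash
python3 -m handwheel '{"dp":[[0,0,0.1],[0,0,0.1]],"dr":[[0,0,0],[0,0,0]],"fingers":[-1,-1]}'
python3 -m handwheel '{"dp":[[0,0,0.1],[0,0,0.1]],"dr":[[0,0,0],[0,0,0]],"fingers":[-1,-1]}'
python3 shot.py 5
```

```text
t: 6.0
tool_pos: [0.4494, -0.161, 0.0683]
ee_rot: [-2.359, -2.074, 0.0]
force: [0.1, -0.4, -0.5]
finger_gap: -0.0
t: 6.25
tool_pos: [0.4494, -0.1609, 0.0652]
ee_rot: [-2.359, -2.074, 0.0]
force: [-0.7, 0.1, 0.2]
finger_gap: -0.0003
6.35 [ 0.44951729 -0.16100037  0.06541642] [-0.69030385 -0.27335554  0.05742321]
```

View pics/side5.png

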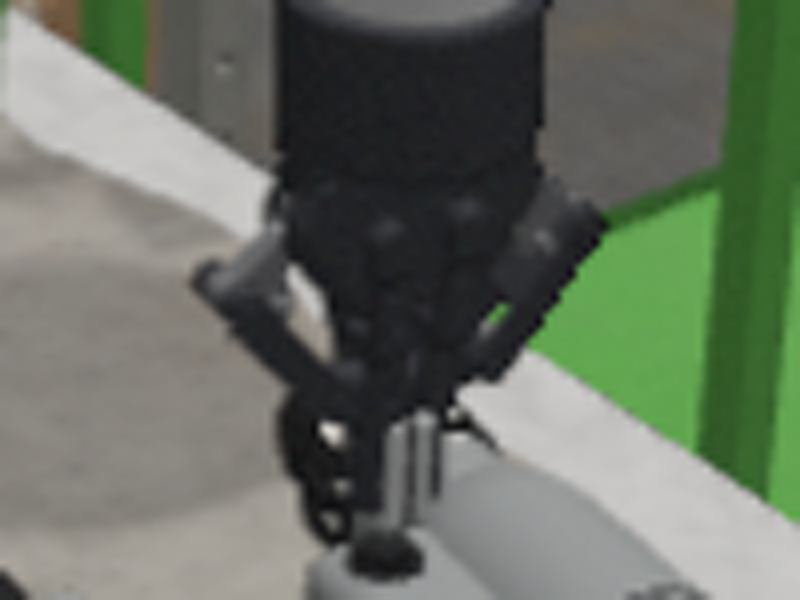

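```bash
python3 -m handwheel '{"dp":[[0,0,0.1],[0,0,0.1]],"dr":[[0,0,0],[0,0,0]],"fingers":[-1,-1]}'
python3 -m handwheel '{"dp":[[0,0,0.1],[0,0,0.1]],"dr":[[0,0,0],[0,0,0]],"fingers":[-1,-1]}'
python3 shot.py 6
```

```text
t: 6.6
tool_pos: [0.4494, -0.1609, 0.0623]
ee_rot: [-2.359, -2.074, 0.0]
force: [0.2, -0.4, -0.1]
finger_gap: -0.0003
t: 6.85
tool_pos: [0.4494, -0.1609, 0.0592]
ee_rot: [-2.359, -2.074, 0.0]
force: [-0.3, 0.5, -0.2]
finger_gap: -0.0002
6.95 [ 0.4495466  -0.16099728  0.05941826] [ 0.08836838 -0.51409744  0.80863942]
```

View pics/side6.png

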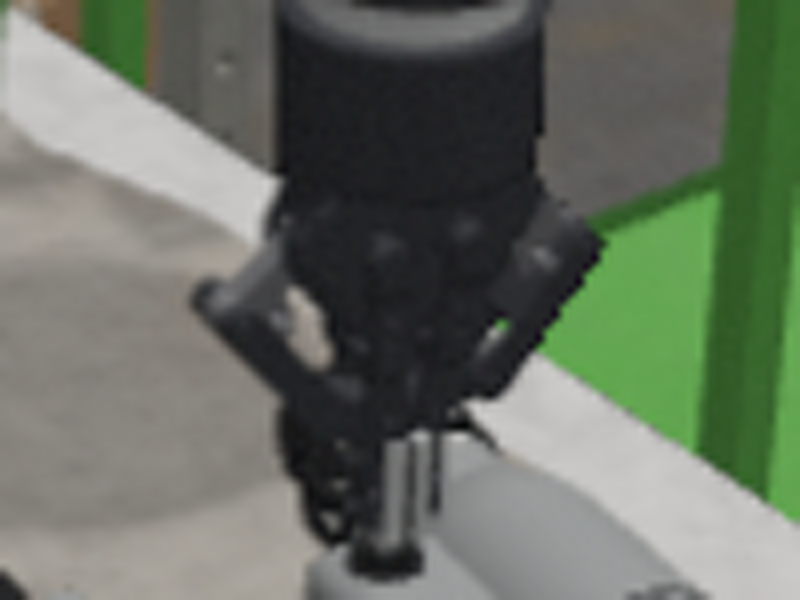

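```bash
python3 -m handwheel '{"dp":[[0,0,0.05],[0,0,0.1],[0,0,0.1]],"dr":[[0,0,0],[0,0,0],[0,0,0]],"fingers":[-1,-1,-1]}'
python3 -m handwheel '{"dp":[[0,0,0.05],[0,0,0.05]],"dr":[[0,0,0],[0,0,0]],"fingers":[-1,-1]}'
python3 -m handwheel '{"dp":[[0,0,0.05],[0,0,0.05]],"dr":[[0,0,0],[0,0,0]],"fingers":[-1,-1]}'
python3 shot.py 7
```

```text
t: 7.32
tool_pos: [0.4495, -0.161, 0.0564]
ee_rot: [-2.359, -2.074, -0.0]
force: [-0.3, -1.4, 0.6]
finger_gap: 0.0
t: 7.58
tool_pos: [0.4496, -0.161, 0.0549]
ee_rot: [-2.359, -2.075, -0.0]
force: [-0.0, -0.1, 0.4]
finger_gap: -0.0001
t: 7.82
tool_pos: [0.4496, -0.161, 0.0534]
ee_rot: [-2.359, -2.075, -0.0]
force: [-0.4, -0.3, 0.7]
finger_gap: 0.0
7.925 [ 0.449568   -0.16098744  0.05336068] [0.04814528 0.1052904  0.57781669]
```

View pics/side7.png

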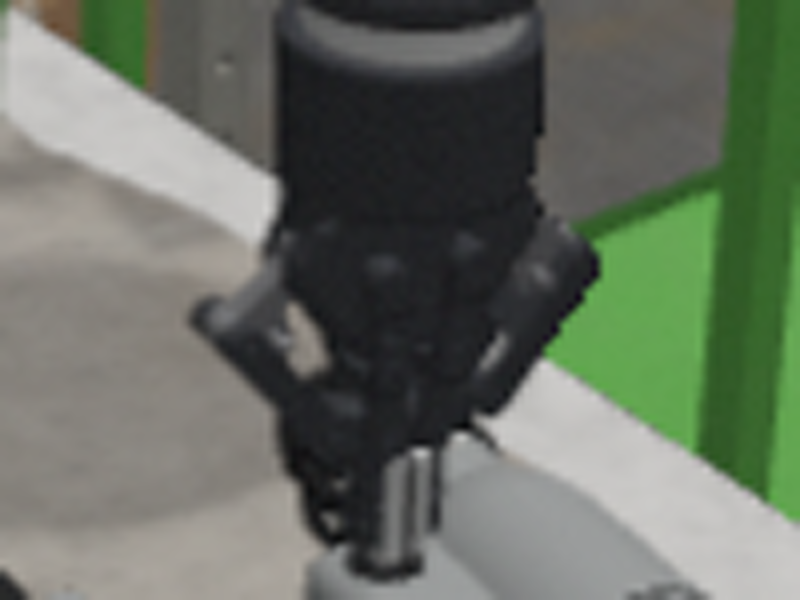

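```bash
for i in 1 2; do python3 -c "1"; done
python3 -m handwheel '{"dp":[[0,0,0.05],[0,0,0.05]],"dr":[[0,0,0],[0,0,0]],"fingers":[-1,-1]}'
python3 -m handwheel '{"dp":[[0,0,0.05],[0,0,0.05]],"dr":[[0,0,0],[0,0,0]],"fingers":[-1,-1]}'
python3 shot.py 8
```

```text
t: 8.18
tool_pos: [0.4496, -0.161, 0.0523]
ee_rot: [2.359, 2.074, 0.001]
force: [-0.0, 0.6, 5.4]
finger_gap: -0.0001
t: 8.43
tool_pos: [0.4497, -0.1609, 0.0521]
ee_rot: [2.359, 2.074, 0.002]
force: [-1.6, 2.3, 20.9]
finger_gap: -0.0
8.525 [ 0.44972515 -0.16089873  0.05210431] [-3.27961352  1.29329763 20.6787486 ]
```

View pics/side8.png

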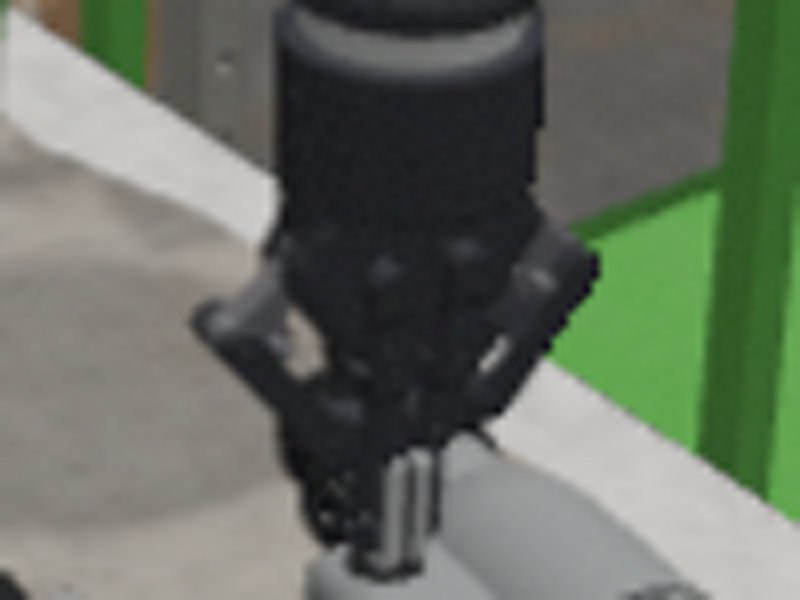

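```bash
python3 -m handwheel '{"dp":[[0,0,-0.5],[0,0,-1],[0,0,-1]],"dr":[[0,0,0],[0,0,0],[0,0,0]],"fingers":[-1,-1,-1]}'
python3 shot.py 9; python3 - <<'E'
from h import *
a=[cv2.resize(load("side",i)["pixels"][200:240,285:325],None,fx=9,fy=9,interpolation=cv2.INTER_CUBIC) for i in (1,9)]
cv2.imwrite("pics/cmp9.png",np.hstack(a))
E
```

```text
t: 8.9
tool_pos: [0.4504, -0.1613, 0.0815]
ee_rot: [2.358, 2.073, 0.002]
force: [-0.6, -0.7, -0.4]
finger_gap: 0.0002
9.0 [ 0.44968784 -0.16095991  0.08051495] [0.48035628 0.05916319 0.40766977]
```

View pics/cmp9.png

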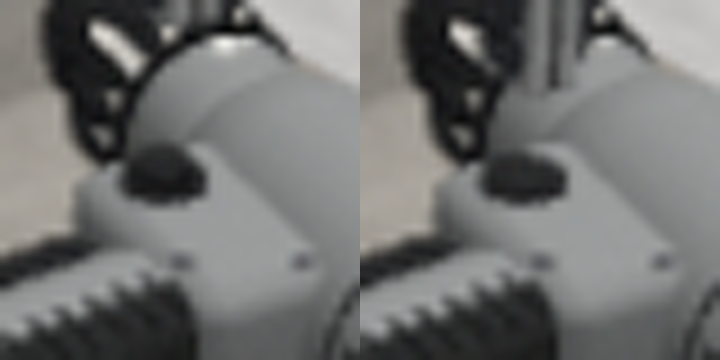

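```bash
python3 - <<'E'
from h import *
s=load("side",9)
a=np.linspace(0,2*np.pi,200)
for z in(.0685,.066,.0635,.061):
  q=(proj(s,D([.5035,-.1004,1.4407],np.c_[-.068+.0085*np.cos(a),.047+.0085*np.sin(a),0*a+z]))-[285,200]+.5)*9-.5
  print(z,q.min(0).round(),q.max(0).round())
for i in(0,1,9):
  p=load("side",i)["pixels"][208:230,300:308].astype(int).mean(2).mean(1);print(i,p.round().astype(int))
E
python3 -c "
import cv2,numpy as np
from h import load
a=[cv2.resize(load('side',i)['pixels'][210:228,294:314],None,fx=19,fy=19,interpolation=cv2.INTER_NEAREST) for i in (1,9)]
cv2.imwrite('pics/cmp9b.png',np.hstack(a))"
```

```text
0.0685 [134. 146.] [198. 180.]
0.066 [133. 154.] [198. 188.]
0.0635 [133. 161.] [197. 196.]
0.061 [133. 169.] [197. 204.]
0 [107 107 111 113 110 104  98  91  81  63  46  32  27  37  93 141 146 144
 141 137 126 124]
1 [112 111 115 117 114 108 102  95  84  66  48  34  30  39  96 146 151 149
 145 142 131 128]
9 [ 78  83 103 116 114 108 102  98 113  85  55  44  42  41  97 147 152 149
 146 142 131 128]
```

View pics/cmp9b.png

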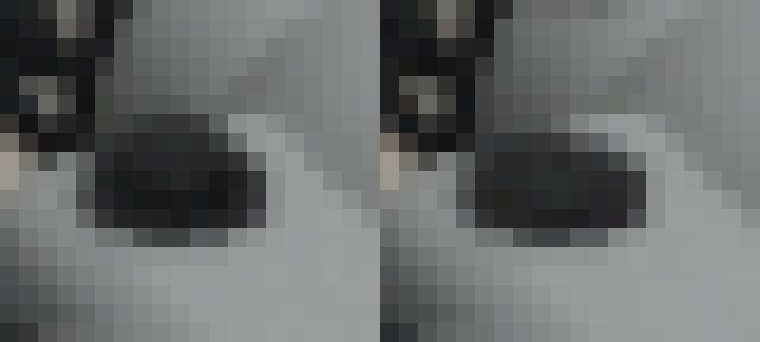

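```bash
python3 -m handwheel '{"dp":[[0,-0.17,0.4],[0,-0.17,0.8],[0,-0.17,0.9],[0,-0.17,0.94],[0,-0.17,0.94]],"dr":[[0,0,0],[0,0,0],[0,0,0],[0,0,0],[0,0,0]],"fingers":[-1,-1,-1,-1,-1]}'
python3 -m handwheel '{"dp":[[0,0,0.03],[0,0,0.03]],"dr":[[0,0,0],[0,0,0]],"fingers":[-1,-1]}'
python3 -m handwheel '{"dp":[[0,0,0.03],[0,0,0.03]],"dr":[[0,0,0],[0,0,0]],"fingers":[-1,-1]}'
```

```text
t: 9.62
tool_pos: [0.4441, -0.1601, 0.0524]
ee_rot: [-2.358, -2.074, 0.0]
force: [-0.8, -0.0, 3.8]
finger_gap: 0.0
t: 9.88
tool_pos: [0.4442, -0.1601, 0.0522]
ee_rot: [-2.359, -2.074, -0.0]
force: [-2.7, 1.1, 12.4]
finger_gap: 0.0001
t: 10.12
tool_pos: [0.4443, -0.16, 0.052]
ee_rot: [-2.359, -2.074, -0.001]
force: [-3.3, 2.4, 22.4]
finger_gap: 0.0003
```

```bash
python3 -m handwheel '{"dp":[[0,0,-0.6],[0,0,-1.2],[1.2,0.7,-1.2],[2.24,1.47,-1.2],[2.24,1.47,-1.2],[2.24,1.47,-1.2]],"dr":[[0,0,0],[0,0,0],[0,0,0],[0,0,0],[0,0,0],[0,0,0]],"fingers":[-1,-1,-1,-1,-1,-1]}'
python3 shot.py 10; python3 - <<'E'
from h import *
a=[cv2.resize(load("side",i)["pixels"][200:235,285:325],None,fx=9,fy=9,interpolation=cv2.INTER_CUBIC) for i in (1,10)]
cv2.imwrite("pics/cmp10.png",np.hstack(a))
E
```

```text
t: 10.88
tool_pos: [0.4963, -0.0999, 0.0864]
ee_rot: [-2.359, -2.074, 0.001]
force: [-0.4, -1.1, -0.9]
finger_gap: -0.0001
10.975 [ 0.49581798 -0.10056905  0.08641169] [ 0.75951013 -0.8054375  -0.4769516 ]
```

View pics/side10.png

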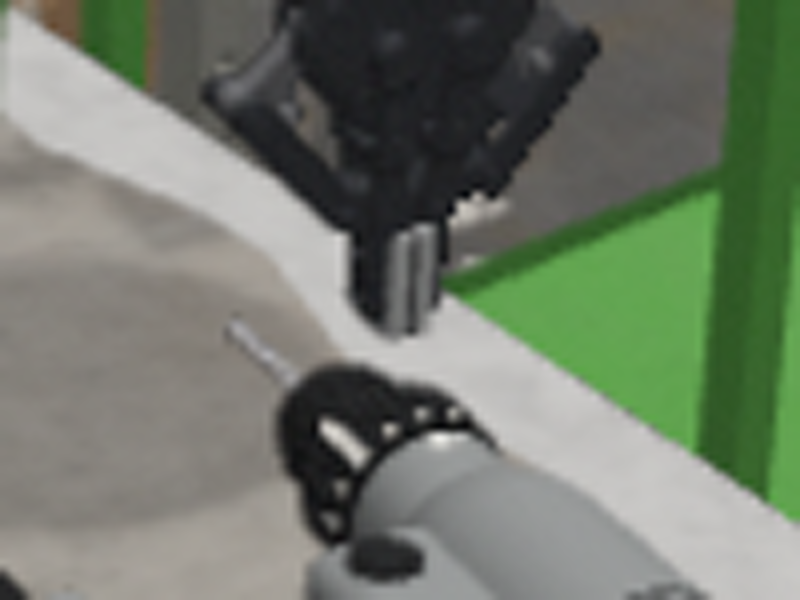

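View pics/cmp10.png

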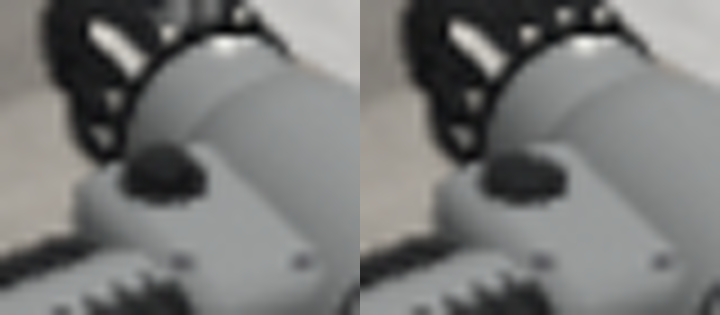

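```bash
python3 -m handwheel '{"dp":[[0,0,0.5],[0,0,0.9],[0,0,0.9]],"dr":[[0,0,0],[0,0,0],[0,0,0]],"fingers":[-1,-1,-1]}'
python3 -m handwheel '{"dp":[[0,0,0.04],[0,0,0.04]],"dr":[[0,0,0],[0,0,0]],"fingers":[-1,-1]}'
python3 -m handwheel '{"dp":[[0,0,0.04],[0,0,0.04]],"dr":[[0,0,0],[0,0,0]],"fingers":[-1,-1]}'
```

```text
t: 11.35
tool_pos: [0.4957, -0.0994, 0.0581]
ee_rot: [-2.358, -2.072, 0.003]
force: [-0.8, -0.3, 0.1]
finger_gap: -0.0003
t: 11.6
tool_pos: [0.497, -0.0994, 0.0584]
ee_rot: [2.359, 2.074, 0.0]
force: [-0.3, -0.3, -0.2]
finger_gap: -0.0001
t: 11.85
tool_pos: [0.4969, -0.0993, 0.0572]
ee_rot: [2.359, 2.075, 0.0]
force: [0.6, 0.0, 0.3]
finger_gap: 0.0004
```

```bash
python3 -m handwheel '{"dp":[[0,0,0.03],[0,0,0.03]],"dr":[[0,0,0],[0,0,0]],"fingers":[-1,-1]}'
python3 -m handwheel '{"dp":[[0,0,0.03],[0,0,0.03]],"dr":[[0,0,0],[0,0,0]],"fingers":[-1,-1]}'
```

```text
t: 12.1
tool_pos: [0.4972, -0.0991, 0.0564]
ee_rot: [2.359, 2.075, 0.001]
force: [-0.5, 1.1, 3.7]
finger_gap: 0.0001
t: 12.35
tool_pos: [0.4974, -0.0987, 0.0557]
ee_rot: [2.358, 2.075, 0.002]
force: [-0.1, 1.7, 7.2]
finger_gap: -0.0003
```

```bash
python3 -m handwheel '{"dp":[[0,0.08,0],[0,0.16,0],[0,0.24,0],[0,0.32,0],[0,0.4,0],[0,0.46,0],[0,0.46,0]],"dr":[[0,0,0],[0,0,0],[0,0,0],[0,0,0],[0,0,0],[0,0,0],[0,0,0]],"fingers":[-1,-1,-1,-1,-1,-1,-1]}'
python3 -m handwheel '{"dp":[[0,0,-0.5],[0,0,-1],[0,0,-1],[0,0,-1]],"dr":[[0,0,0],[0,0,0],[0,0,0],[0,0,0]],"fingers":[-1,-1,-1,-1]}'
python3 shot.py 11
```

```text
t: 13.22
tool_pos: [0.5106, -0.1003, 0.0556]
ee_rot: [-2.358, -2.075, -0.001]
force: [-0.7, 2.1, 6.2]
finger_gap: 0.0002
t: 13.72
tool_pos: [0.5106, -0.1011, 0.0854]
ee_rot: [2.359, 2.074, 0.0]
force: [0.2, -0.2, -0.8]
finger_gap: -0.0002
13.825 [ 0.51025375 -0.1010243   0.08499281] [-0.50017126 -1.06541553  0.04444886]
```

View pics/side11.png

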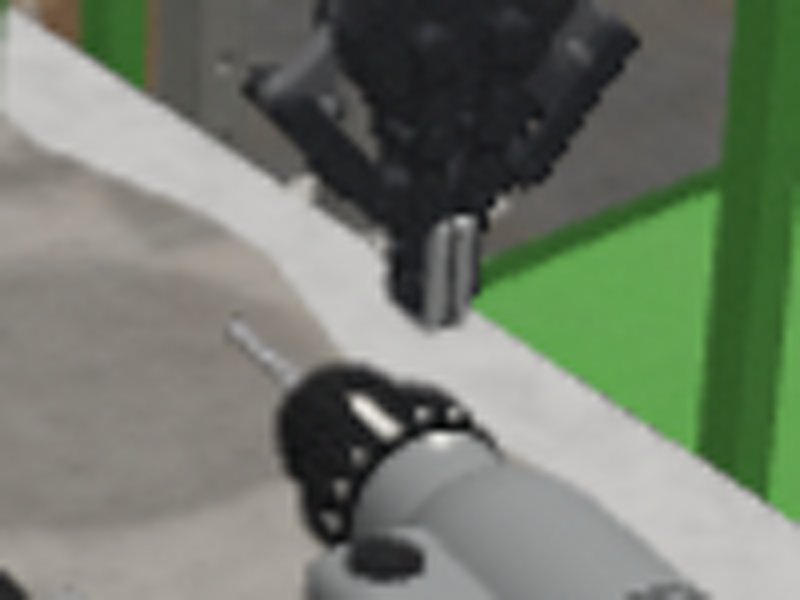

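```bash
python3 -m handwheel '{"dp":[[0,-0.46,0],[0,-0.46,0.5],[0,-0.46,0.85],[0,-0.46,0.95],[0,-0.46,1.0],[0,-0.46,1.0]],"dr":[[0,0,0],[0,0,0],[0,0,0],[0,0,0],[0,0,0],[0,0,0]],"fingers":[-1,-1,-1,-1,-1,-1]}'
```

```text
t: 14.58
tool_pos: [0.4974, -0.0984, 0.0554]
ee_rot: [-2.358, -2.075, -0.002]
force: [-0.5, 2.0, 6.0]
finger_gap: -0.0003
```

```bash
python3 -m handwheel '{"dp":[[0,0.08,0],[0,0.16,0],[0,0.24,0],[0,0.32,0],[0,0.4,0],[0,0.44,0],[0,0.44,0]],"dr":[[0,0,0],[0,0,0],[0,0,0],[0,0,0],[0,0,0],[0,0,0],[0,0,0]],"fingers":[-1,-1,-1,-1,-1,-1,-1]}'
python3 -m handwheel '{"dp":[[0,0,-0.5],[0,0,-1],[0,0,-1.5],[0,0,-1.5]],"dr":[[0,0,0],[0,0,0],[0,0,0],[0,0,0]],"fingers":[-1,-1,-1,-1]}'
python3 shot.py 12
```

```text
t: 15.45
tool_pos: [0.5103, -0.1001, 0.0555]
ee_rot: [-2.358, -2.075, -0.002]
force: [-0.3, 2.9, 6.5]
finger_gap: -0.0
t: 15.95
tool_pos: [0.511, -0.1013, 0.1018]
ee_rot: [2.357, 2.073, 0.003]
force: [-0.3, -0.3, -1.0]
finger_gap: -0.0
16.05 [ 0.51003753 -0.10100816  0.10049521] [ 0.31846446 -0.85223889 -0.57192523]
```

View pics/side12.png

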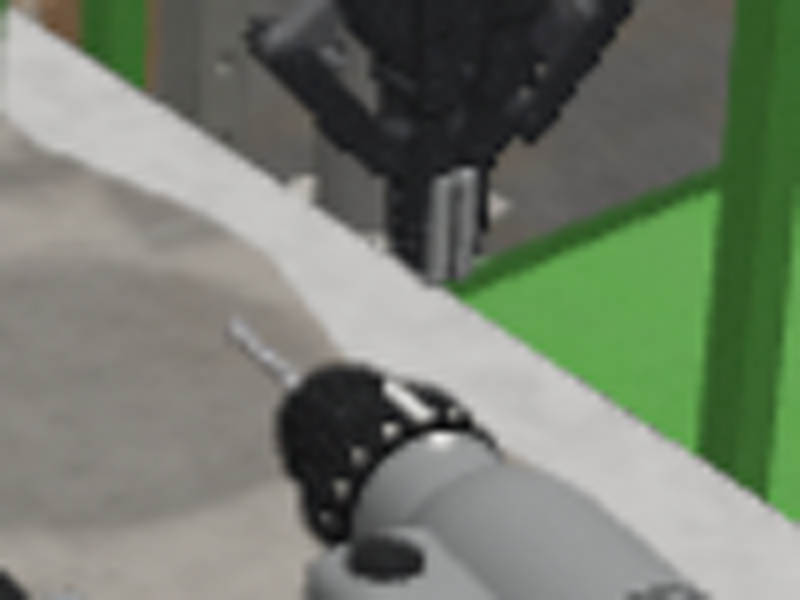

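```bash
python3 -m handwheel '{"dp":[[0,0,-1.5],[0,0,-3],[0,0,-4.5],[0,0,-6],[1.5,0,-7],[3,-0.5,-7],[4.5,-1,-7],[6,-1.5,-7],[7.5,-2,-7],[9,-2,-7],[9,-2,-7],[9,-2,-7]],"dr":[[0,0,0],[0,0,0],[0,0,0],[0,0,0],[0,0,0],[0,0,0],[0,0,0],[0,0,0],[0,0,0],[0,0,0],[0,0,0],[0,0,0]],"fingers":[-1,-1,-1,-1,-1,-1,-1,-1,-1,-1,-1,-1]}'
python3 shot.py 13;python3 -c "
import cv2,numpy as np
from h import load
a=[cv2.resize(load('top',i)['pixels'][165:275,240:350],None,fx=3.6,fy=5,interpolation=cv2.INTER_CUBIC) for i in (0,13)]
cv2.imwrite('pics/cmp13.png',np.hstack(a))"
```

```text
t: 17.55
tool_pos: [0.4846, 0.1735, 0.3097]
ee_rot: [2.36, 2.074, -0.003]
force: [-0.2, -0.8, -0.2]
finger_gap: -0.0
17.65 [0.48487381 0.17269189 0.31005514] [-0.27602559 -0.19407162 -0.00137253]
```

View pics/cmp13.png

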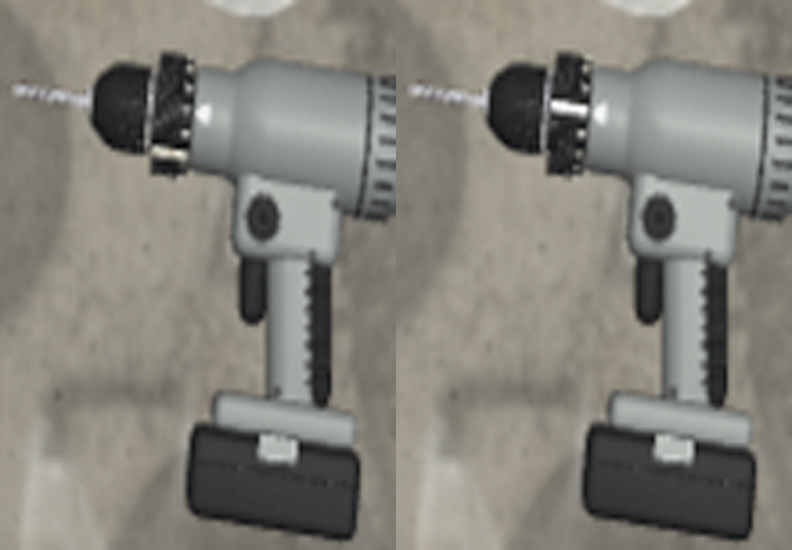

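View pics/side13.png

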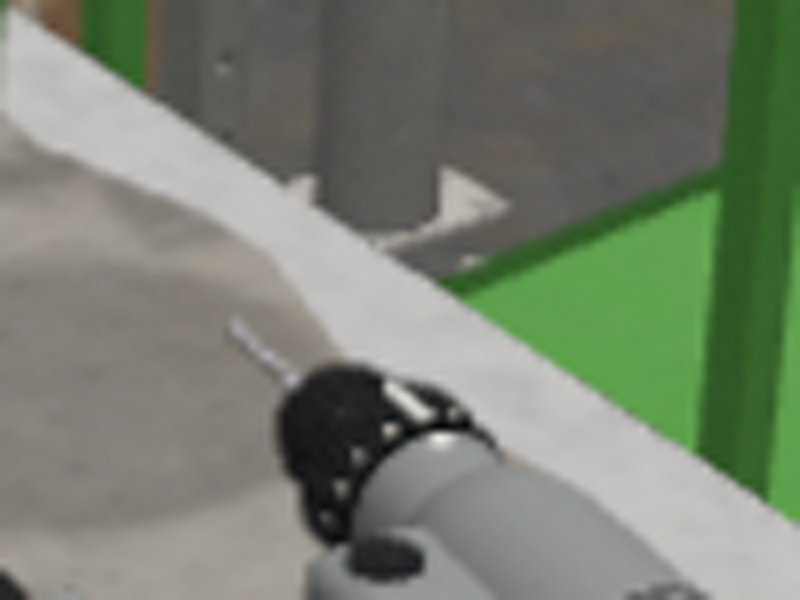

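```bash
python3 -c "
from cell import workorder;print(workorder.sign_off())"
```

```text
the job is handed in; nothing more can be done
None
```

The driver is set for drilling: the direction button is fully in and the clutch ring's long white mark sits at the white arrow. I handed the job in at about 17.7 s of the 45 s allowed.

**Button:** I pressed it with the closed fingertips to a hard stop at about 21 N. A second press with the fingertips shifted 5 mm towards the handle stopped at the same height. Measured against the contact height on the ring top (68 mm), the button face is at about 63.4 mm; 63.5 mm is fully in.

**Clutch ring:** The mark started two clicks below the arrow. Two strokes of about 14 mm at 6–7 N turned it one click each. With the arm clear, the top picture shows the mark in line with the arrow, and the side picture matches the predicted position for 0.

**Everything else:** In before-and-after pictures the driver has not moved, and the chuck and bit look unchanged. The bystanders were never approached, though I did not compare them again in the last pictures. The arm ended clear of everything.

**Checks that disagreed:**
- **Fingertip height:** The shut fingertips stood about 25 mm higher than the stated tool geometry and reported TCP imply. I went by contact force and pictures instead of the nominal height.
- **Button in the side picture:** Its coarse pixels suggested the button had moved only about 3–3.5 mm of its 5 mm. The contact heights show full travel, and I relied on those.

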